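# Light up and unlock the furniture-oil bottle

## Task

Turn and tilt the little spot lamp so that it points straight at the orange cap of the furniture-oil bottle. Then open the bottle: press its safety cap down, twist it counter-clockwise as its arrow shows until it comes free, and lift it straight up. Finish while still holding the cap in the gripper about 8 cm above the bottle, with the bottle still standing in its caddy, the lamp still on it, and everything else left where it was.

Things in the scene. Friction and masses are not known exactly. Their poses are not given: they have to be found in the camera images.
- caddy: Fixed open wooden caddy, 161 x 104 x 40 mm high, on the work surface; origin on the surface under the centre of its snug well for the bottle (floor 6 mm thick, well 73 x 47 mm, 34 mm deep); x runs from the well along the caddy's length to the open compartment (x +43 to +112 mm) that holds a tin.
- bottle: Loose green bottle of furniture oil, about 0.3 to 0.6 kg, standing in the caddy's well, which keeps it from turning. Flat-sided body 70 (x) x 44 (y) x 95 mm, a shoulder up to 110 mm, a neck of 27 mm diameter up to the mouth at 145 mm; origin at the centre of its underside, z up.
- bottle_mouth (a point): Centre of the top of the bottle's neck, 145 mm above the bottle's underside, inside the cap while that is on; the axes are the bottle's.
- cap: Loose orange ribbed push-and-turn cap, 46 mm in diameter, 38.5 mm high, 30 g, with a white counter-clockwise arrow on top; origin at the centre of its lower rim (125.5 mm above the bottle's underside while locked), z up. Best gripped by the sides of its upper 14 mm. Unpressed it does not turn; while locked, pulling it up lifts the bottle.
- cap_top (a point): Centre of the cap's top, 38.5 mm above its rim. How it opens: press the cap down at least 3 mm (it bottoms at 5 mm) against a spring (6 N locked, 9 N pressed) and, keeping it down, turn it counter-clockwise seen from above; it is free to lift once turned by more than 45 and less than 130 degrees (aim for 75 to 90).
- lamp_head (a point): Pivot point of the spot lamp's head, where its swivel and tilt axes cross, 225 mm above the surface on the axis of the fixed round brass foot (110 mm in diameter); the axes are those of the head: x is the beam, out through the lens. The white head is a cylinder of 64 mm diameter from x -40 to +55 mm, in a fork 86 mm wide.
- lamp_knob (a point): Centre of the black ball (22 mm in diameter) at the end of the thin brass stem (8 mm) behind the lamp head, 125 mm behind the pivot, straight behind the beam. Pinched from above, it steers both joints of the lamp; it can pivot between the fingers.
- lamp_swivel (a joint): Swivel of the lamp, rad: 0 points the beam along world +x, positive turns it counter-clockwise seen from above (+y); range -2.7 to 2.7; stays where it is left (about 0.22 N m of friction).
- lamp_tilt (a joint): Tilt of the lamp head, rad: 0 is level, positive points the beam down; range -0.7 to 0.9; stays where it is left (about 0.2 N m of friction).
- tin: Loose yellow wax tin, 63 mm in diameter, 34 mm high, in the caddy's compartment; leave alone. Origin at the centre of its underside.
- mug: Loose white mug, 80 mm in diameter, 90 mm high, at the left; leave alone. Origin at the centre of its underside.
- brush: Loose wooden brush, 150 x 50 x 45 mm high, at the right; leave alone. Origin at the centre of its underside.
- candle: Loose blue candle jar, 76 mm in diameter, 80 mm high, at the right; leave alone. Origin at the centre of its underside.
- book: Loose red book lying flat, 110 x 160 x 26 mm, at the left; leave alone. Origin at the centre of its underside.

How it is judged:
By the outcome, as a careful person would: the job done as asked, in the order asked, and still so for the second after the job is handed in, while the arm keeps its last pose, push and grip.
It also fails if it takes over 58 s, if anything falls off the work surface, if the arm or the gripper's body presses on something with over 40 N, if the wrist force passes 120 N, or if a joint passes its speed limit or range.

## Robot

A 7-joint arm with a two-finger parallel gripper is mounted at the origin on the work surface. World frame = base frame: x ahead of the robot, y to its left, z up, the work surface at z = 0. Lengths are in m, angles in rad, forces in N, time in s.
With the tool pointing down it reaches from about 0.4 to 0.85 m from the base axis. Payload 10.4 kg.
Tool frame: the origin (TCP) lies at the very end of the fingers, on their centre line; the grasp point (between the pads) lies 19 mm behind it; z points along the fingers, y is the line along which they close (so a half turn about z gives the same grasp; the last joint's range is limited). The gripper opens to 87 mm and grips with 3 to 60 N. Pads are 19 mm wide; open, the fingers measure 117 mm over their backs; the gripper's body (75 mm by 190 mm) begins 51 mm behind the grasp point.
Start: joints at [-1.251, 0.332, -0.065, 1.46, 0.022, 1.35, -0.088], TCP at [0.21, 0.589, 0.223] pointing down, gripper open.
Joint ranges: [-2.6, 2.6], [-0.5, 2.12], [-1.47, 1.34], [0.16, 2.42], [-1.27, 4.41], [0.06, 2.06], [-2.6, 2.6]. Speed limits (rad/s): [2.22, 2.22, 2.79, 2.79, 3.14, 3.14, 3.14].

## Interface

Orientations are given as a unit quaternion [x, y, z, w].
In Python, from bench import r gives the robot as it stands.
- The arm moves only by the tool move_tool, called after "Emit:" by a JSON object that holds its "op" and its "data", one argument or row to a line. Schema: {"type":"object","properties":{"steps":{"type":"object","properties":{"plan":{"type":"array","items":{"type":"array","items":{"type":"number"},"minItems":5,"maxItems":5},"minItems":1,"maxItems":12}},"additionalProperties":false,"required":["plan"]},"clamp_n":{"type":"number"},"only":{"type":"string"},"quiet":{"type":"boolean"},"lines":{"type":"string"}},"required":["steps"],"additionalProperties":false}. steps is an object whose key "plan" holds a list of rows, 1 to 12 of them, each of 5 numbers: dx, dy, dz in m, then a turn about the tool's z in rad, then the finger opening in m; each row is the pose to reach, as a shift and turn from the pose commanded when the call began, along the tool's axes at that moment; what a row does not reach only later rows make up. A row lasts 1/10 s, in which the tool goes at most 0.05 m and 0.15 rad, less where a joint would pass 70% of its speed; a pose out of reach is approached as far as the arm can. The fingers move at their own pace and stop on an object; clamp_n is the grip in N (left out, the last holds). Time passes only in rows, so rows that do not move let the fingers close. The tool returns the time, the measured TCP pose, the force, the opening and the grip force at its end. only (a regular expression) keeps the lines of the reply that match it, lines (a string "A,B") keeps lines A to B, and quiet returns only ok. Input that does not fit is refused with a message, and nothing moves.
- r.read_state(): the state, without advancing time (a new reading comes with each control period).
- r.camera(name): name is "scene" or "top" or "wrist"; returns a dict with "img" (400x640x3 uint8, red, green, blue), "fx", "fy", "cx", "cy" (pixels), "pose" (4x4, takes a point from camera to world coordinates). Camera axes: x right, y down, z forward; pixel columns grow to the right and rows downward; lengths in m; the calibration is good to about 2 mm. The wrist camera is an equidistant fisheye: a pixel r from the principal point sees the ray r / f radians off the axis. A picture is of the moment at which its call begins. There is no depth.
- r.close_job(): hands the job in; it is judged then, once.
Trained networks look in the newest picture that a camera, given by its name, has taken for a name from the list of things; names that differ only in an ending like _2 or _b are one class to them, and where a whole thing is asked for, a point or a joint stands for the part that bears it (a point fixed in the world has none). Each returns a list of dicts, best first, with "p" (0 to 1); they miss things now and then, are a little off and sometimes report something else, mostly with a low value. They report only what shows in the picture. A call takes as long as a camera call.
- r.recognise(camera, label): "position" ([column, row] as shares, 0 to 1, of the picture: columns of its width, rows of its height, amid what is visible of it).
- r.regions_of(camera, label): "pixels" (400x640 bool, what is visible of it) and "position" ([column, row] as shares, 0 to 1, of the picture: columns of its width, rows of its height, amid what is visible of it).
The state is a dict: "time": time; "joint_positions": joint angles; "joint_vel": joint speeds; "joint_torque": joint torques, N m; "ee_pos": TCP position; "eef_rot": TCP orientation; "ft_force": force on the tool from outside, world axes, zero at the start; "torque": the same for the moment, N m; "width": finger opening in m; "grip_force": force on a finger pad.
Only numpy, scipy, OpenCV 4.12 (cv2) and the standard library are available. Lean on these libraries where they do the work, as an engineer would, in place of code of your own. Each camera call takes 0.05 s, during which the arm holds its last target. There are 200 camera calls.

## Working session

There is one attempt and no reset: what is moved stays moved. The work goes in short steps, Python scripts to look and compute and a tool call to move; the robot and the scene stay as the last step left them, time stands still between calls to the robot, and variables do not carry over. Pictures are saved under pics/ and viewed, at most 10 in all, crops included, and the job is handed in when it is done.

```bash
mkdir -p pics; ls
```

Create h.py:
```python
import numpy as np,cv2
from bench import r
from scipy.optimize import least_squares
def ray(c,uv):
    P=np.array(c["pose"]); u=(uv[0]-c["cx"])/c["fx"]; v=(uv[1]-c["cy"])/c["fy"]
    d=P[:3,:3]@np.array([u,v,1.]); return P[:3,3],d/np.linalg.norm(d)
def onz(c,uv,z):
    o,d=ray(c,uv); return o+d*(z-o[2])/d[2]
def tri(rs):
    A=np.zeros((3,3));b=np.zeros(3)
    for o,d in rs:
        M=np.eye(3)-np.outer(d,d);A+=M;b+=M@o
    x=np.linalg.solve(A,b); return x,[np.linalg.norm((np.eye(3)-np.outer(d,d))@(x-o)) for o,d in rs]
def proj(c,p):
    P=np.array(c["pose"]);q=P[:3,:3].T@(np.array(p)-P[:3,3]);return np.array([c["cx"]+c["fx"]*q[0]/q[2],c["cy"]+c["fy"]*q[1]/q[2]])
```

Run:
```python
from h import *
C={n:r.camera(n) for n in("scene","top")}
for n,c in C.items():
    cv2.imwrite(f"pics/{n}0.png",c["img"][:,:,::-1]); print(n,c["fx"],c["cx"],c["cy"],np.round(c["pose"],3).tolist())
R={}
for l in["bottle","cap","cap_top","lamp_head","lamp_knob","caddy","tin","mug","brush","candle","book"]:
    for n in C:
        R[l,n]=r.recognise(n,l)[:2]
        print(l,n,[(round(q["p"],2),np.round(np.array(q["position"])*[640,400],1).tolist()) for q in R[l,n]])
    if R[l,"scene"] and R[l,"top"]:
        print("  ",tri([ray(C[n],np.array(R[l,n][0]["position"])*[640,400]) for n in C]))
s=r.read_state();print(s["time"],s["ee_pos"],s["eef_rot"],s["ft_force"],s["width"])
```

```text
pics
scene 485.42294622214814 321.7597002493579 201.94619504169412 [[-0.144, 0.564, -0.813, 1.686], [0.989, 0.073, -0.125, 0.143], [-0.01, -0.823, -0.568, 0.976], [0.0, 0.0, 0.0, 1.0]]
top 434.50644557933936 318.2519345534454 199.91642172972578 [[-0.048, -0.97, 0.237, 0.266], [-0.999, 0.048, -0.004, -0.026], [-0.007, -0.237, -0.971, 1.371], [0.0, 0.0, 0.0, 1.0]]
bottle scene [(0.79, [399.7, 253.4])]
bottle top [(0.61, [243.8, 197.0])]
   (array([0.60604041, 0.20035668, 0.06225612]), [np.float64(0.0010097101356434076), np.float64(0.0010097101356434256)])
cap scene [(0.67, [400.3, 230.7])]
cap top [(0.74, [235.6, 181.2])]
   (array([0.628456  , 0.200342  , 0.16285471]), [np.float64(0.005020463985673678), np.float64(0.005020463985673662)])
cap_top scene [(0.72, [403.6, 228.3])]
cap_top top [(0.48, [237.1, 182.9])]
   (array([0.6221791 , 0.2021632 , 0.16561839]), [np.float64(0.00165330390069217), np.float64(0.0016533039006921585)])
lamp_head scene [(0.84, [263.3, 186.8]), (0.61, [387.0, 289.0])]
lamp_head top [(0.86, [380.7, 192.4])]
   (array([ 0.55778565, -0.19993075,  0.22558948]), [n
[... 680 characters left out ...]
4), np.float64(0.001893729716686149)])
brush scene []
brush top [(0.96, [462.2, 250.6])]
candle scene [(0.76, [176.6, 245.3]), (0.64, [261.0, 186.6])]
candle top [(0.98, [453.1, 179.3]), (0.52, [246.3, 198.5])]
   (array([ 0.63566835, -0.46164069,  0.04431256]), [np.float64(0.0003868350378775914), np.float64(0.0003868350378776484)])
book scene [(0.6, [486.2, 270.6])]
book top [(0.6, [382.9, 190.3]), (0.56, [167.0, 210.9])]
   (array([0.67048766, 0.09545952, 0.19649234]), [np.float64(0.3229335891983022), np.float64(0.3229335891983022)])
1.2 [0.21008469 0.58867987 0.22258011] [1.70560526e-01 9.85347199e-01 7.11251279e-05 5.36822153e-06] [ 0.30735494 -0.51225405  0.25048335] 0.08669664670143727
```

Run:
```python
import cv2,numpy as np
a=cv2.imread("pics/scene0.png");b=cv2.imread("pics/top0.png")
cv2.imwrite("pics/v1.png",np.hstack([cv2.resize(a[140:320,190:450],None,fx=3,fy=3,interpolation=3)]))
cv2.imwrite("pics/v2.png",cv2.resize(b[110:300,200:460],None,fx=3,fy=3,interpolation=3))
```

```text
(no output)
```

View pics/v1.png

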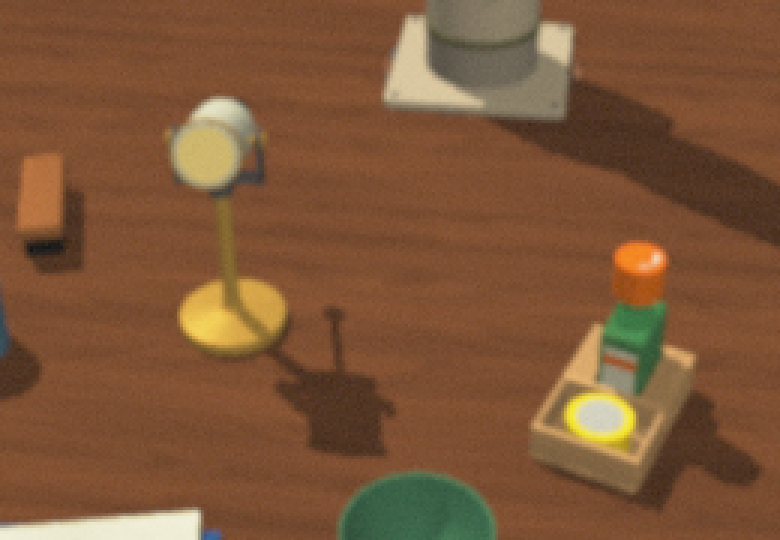

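View pics/v2.png

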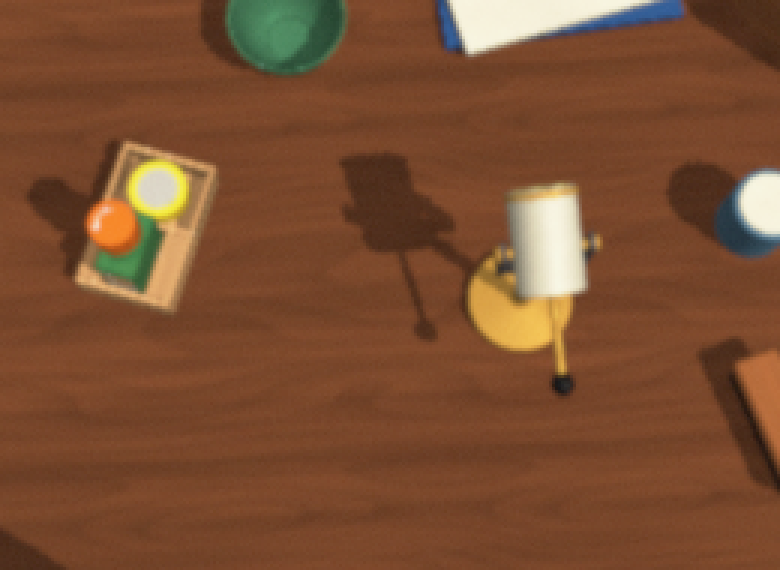

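The scene crop shows the lamp pointing roughly at the camera (lens at about 259,192) and the cap top at about (403,226). The top crop shows the knob at about (387,238), the foot at about (373,210) and the cap at about (237,185). The real book and mug are to the left. Next I'll fit these with silhouettes.

Add to h.py:
```python
def cyl(c,o,ax,r_,a,b):
    ax=np.array(ax,float)/np.linalg.norm(ax);u=np.cross(ax,[0.31,.2,.9]);u/=np.linalg.norm(u);v=np.cross(ax,u)
    t=np.linspace(0,2*np.pi,40)[:-1]
    return np.array([proj(c,np.array(o)+ax*s+r_*(np.cos(k)*u+np.sin(k)*v)) for s in(a,b) for k in t],np.float32)
def cen(p):
    m=cv2.moments(cv2.convexHull(p));return np.array([m["m10"],m["m01"]])/m["m00"]
def blob(c,cond,near):
    h=cv2.cvtColor(c["img"],cv2.COLOR_RGB2HSV).astype(int);m=cond(h[...,0],h[...,1],h[...,2]).astype(np.uint8)
    n,l,st,ce=cv2.connectedComponentsWithStats(m)
    ok=[i for i in range(1,n) if st[i,4]>=12]
    i=min(ok,key=lambda i:np.linalg.norm(ce[i]-near)); return ce[i],st[i,4]
def capfit(C):
    cond=lambda h,s,v:(h>=4)&(h<=14)&(s>205)&(v>150)
    ms={n:blob(C[n],cond,k) for n,k in(("scene",[403,231]),("top",[237,185]))}
    f=lambda z0:least_squares(lambda p:np.concatenate([cen(cyl(C[n],[p[0],p[1],z0],[0,0,1],.023,0,.0385))-ms[n][0] for n in ms]),[.62,.2])
    a=f(.1315);return a.x,a.fun,ms
def lampdir(q):
    s,t=q;return np.array([np.cos(s)*np.cos(t),np.sin(s)*np.cos(t),-np.sin(t)])
```

Run:
```python
from h import *
C={n:r.camera(n) for n in("scene","top")}
x,f,ms=capfit(C);print("cap",x,f,ms)
for n,k in(("scene",[267.7,245.3]),("top",[373.3,210])): print("foot",onz(C[n],k,.01))
kn=blob(C["top"],lambda h,s,v:(v<55),[387.3,238]);print("knob",kn)
hd={}
for n in C:
    q=r.regions_of(n,"lamp_head");print([(i["p"],i["pixels"].sum(),np.argwhere(i["pixels"]).min(0),np.argwhere(i["pixels"]).max(0)) for i in q[:2]])
    b=(cv2.cvtColor(C[n]["img"],cv2.COLOR_RGB2HSV)); b=((b[...,1]<125)&(b[...,2]>105)).astype(np.uint8)
    N,l,st,ce=cv2.connectedComponentsWithStats(b);i=min([i for i in range(1,N) if st[i,4]>150],key=lambda i:np.linalg.norm(ce[i]-[[262,187],[381,190]][n=="top"]))
    hd[n]=ce[i];print("head",n,ce[i],st[i])
ft={"scene":[267.7,245.3],"top":[373.3,210]}
def res(p):
    o=np.array([p[0],p[1],.225]);d=lampdir(p[2:]);e=[proj(C["top"],o-.125*d)-kn[0]]
    for n in C: e+=[cen(cyl(C[n],o,d,.032,-.04,.055))-hd[n],.5*(proj(C[n],[p[0],p[1],.01])-ft[n])]
    return np.concatenate(e)
for t0 in(-.3,.3):
    a=least_squares(res,[.55,-.2,0,t0],loss="soft_l1");o=np.array([*a.x[:2],.225]);print(a.x,a.cost,np.round(res(a.x),1),"knob",o-.125*lampdir(a.x[2:]))
t=tri([ray(C[n],k) for n,k in(("scene",[389.8,279.2]),("top",[252.8,173.3]))]);print("tin",t)
for l in("book","brush","mug"): print(l,[(i["p"],onz(C["top"],np.array(i["position"])*[640,400],.03)) for i in r.recognise("top",l)])
```

```text
cap [0.6146167  0.19937595] [-0.81415841 -0.34264045 -0.6531683  -0.08386217] {'scene': (array([402.35263158, 231.23157895]), np.int32(190)), 'top': (array([239.02112676, 186.73943662]), np.int32(142))}
foot [ 0.5594652  -0.20136461  0.01      ]
foot [ 0.55619305 -0.20622393  0.01      ]
knob (array([387.        , 237.77777778]), np.int32(27))
[(0.98, np.int64(661), array([172, 247]), array([202, 274]))]
head scene [260.56818182 187.08096591] [246 172  31  33 704]
[(0.96, np.int64(1068), array([171, 368]), array([241, 396]))]
head top [381.93160377 191.80542453] [367 174  30  36 848]
[ 0.55525931 -0.20519259  0.05976576 -0.27490631] 1.2543347255625048 [-0.3  1.1 -0.3  0.4 -0.4 -0.5 -0.  -0.9 -0.1  0.2] knob [ 0.43516779 -0.21237851  0.1910679 ]
[ 0.55148575 -0.20543955 -0.02144075  0.25832631] 1.3194498116597044 [-0.1 -0.8  0.1  0.7 -0.3 -0.9  0.2  0.6 -0.1  0.7] knob [ 0.43066117 -0.20284858  0.25693284]
tin (array([0.68960036, 0.17580514, 0.03724853]), [np.float64(0.0016762957301626963), np.float64(0.0016762957301627113)])
book [(0.66, array([0.58411341, 0.4506161 , 0.03      ])), (0.37, array([ 0.6075199 , -0.23366789,  0.03      ]))]
brush [(0.65, array([ 0.40791397, -0.46228703,  0.03      ]))]
mug [(0.65, array([0.44329649, 0.43318013, 0.03      ]))]
```

Emit:
{"op": "move_tool", "data": {
  "steps": {"plan":[[-0.34,-0.239,-0.127,1.4,0.05],[-0.34,-0.239,-0.127,1.4,0.05],[-0.34,-0.239,-0.127,1.4,0.05],[-0.34,-0.239,-0.127,1.4,0.05],[-0.34,-0.239,-0.127,1.4,0.05],[-0.34,-0.239,-0.127,1.4,0.05],[-0.34,-0.239,-0.127,1.4,0.05],[-0.34,-0.239,-0.127,1.4,0.05],[-0.34,-0.239,-0.127,1.4,0.05],[-0.34,-0.239,-0.127,1.4,0.05],[-0.34,-0.239,-0.127,1.4,0.05]]},
  "clamp_n": 10
}}

```text
time: 2.65
ee_pos: [0.4505, 0.2485, 0.3499]
eef_rot: [0.766, 0.643, 0.0, -0.0]
ft_force: [1.0, -0.1, -0.2]
width: 0.0501
grip_force: 0.0
```

Add to h.py:
```python
from scipy.spatial.transform import Rotation as Ro
def rel(*pts):
    s=r.read_state();R=Ro.from_quat(s["eef_rot"]).as_matrix();p=np.array(s["ee_pos"])
    print("t",s["time"],"p",np.round(p,4),"phi_y",round(np.degrees(np.arctan2(R[1,1],R[0,1])),1),"F",np.round(s["ft_force"],1),"q",np.round(s["joint_positions"],2))
    for q in pts: print("rel",np.round(q,4),np.round(R.T@(np.array(q)-p),4))
```

```bash
python3 -c "
from h import *
rel([.43,-.21,.33])"
```

```text
t 2.65 p [0.4505 0.2485 0.3499] phi_y -10.0 F [ 1.  -0.1 -0.2] q [-0.89  0.04  0.31  1.55 -0.01  1.56 -0.76]
rel [ 0.43 -0.21  0.33] [-0.4551  0.0595  0.0196]
```

Emit:
{"op": "move_tool", "data": {
  "steps": {"plan":[[-0.455,0.06,0.02,1.34,0.05],[-0.455,0.06,0.02,1.34,0.05],[-0.455,0.06,0.02,1.34,0.05],[-0.455,0.06,0.02,1.34,0.05],[-0.455,0.06,0.02,1.34,0.05],[-0.455,0.06,0.02,1.34,0.05],[-0.455,0.06,0.02,1.34,0.05],[-0.455,0.06,0.02,1.34,0.05],[-0.455,0.06,0.02,1.34,0.05],[-0.455,0.06,0.02,1.34,0.05],[-0.455,0.06,0.02,1.34,0.05],[-0.455,0.06,0.02,1.34,0.05]]}
}}

```text
time: 3.85
ee_pos: [0.4318, -0.2073, 0.3293]
eef_rot: [0.999, 0.032, -0.0, -0.0]
ft_force: [-0.0, 0.8, -0.6]
width: 0.0499
grip_force: 0.0
```

Run:
```python
from h import *
c=r.camera("wrist");cv2.imwrite("pics/w1.png",c["img"][:,:,::-1])
rel([.435,-.212,.30])
print([(q["p"],np.array(q["position"])*[640,400]) for q in r.recognise("wrist","lamp_knob")])
P=np.array(c["pose"]);print(c["fx"],c["cx"],c["cy"],P.round(3).tolist())
for k in([.435,-.212,.191],[.431,-.203,.257]):
    q=P[:3,:3].T@(np.array(k)-P[:3,3]);th=np.arctan2(np.hypot(q[0],q[1]),q[2]);u=q[:2]/np.hypot(q[0],q[1]);print(k,c["cx"]+c["fx"]*th*u[0],c["cy"]+c["fy"]*th*u[1])
```

```text
t 3.9 p [ 0.4318 -0.207   0.3293] phi_y -86.3 F [ 0.4 -0.   0.5] q [-0.45 -0.09  0.76  1.68  0.06  1.53 -1.2 ]
rel [ 0.435 -0.212  0.3  ] [0.0029 0.0052 0.0293]
[(0.73, array([323.52,  59.88]))]
309.70691628693146 318.4779849557966 202.78219325796786 [[0.063, -0.963, -0.264, 0.503], [-0.998, -0.061, -0.015, -0.202], [-0.001, 0.264, -0.965, 0.491], [0.0, 0.0, 0.0, 1.0]]
[0.435, -0.212, 0.191] 324.25719014053277 189.63124927247904
[0.431, -0.203, 0.257] 313.9278554419503 212.4800315956772
```

View pics/w1.png

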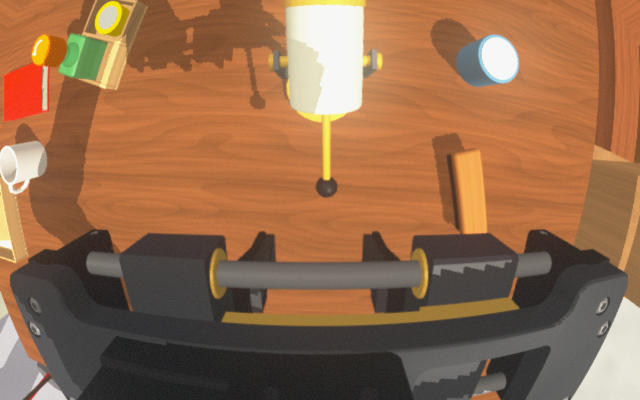

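The wrist picture shows the knob at (326.5,187), directly behind the head and matching the beam-up solution (predicted 324,190). I'll refine the fit with this view.

Add to h.py:
```python
def wproj(c,k):
    P=np.array(c["pose"]);q=P[:3,:3].T@(np.array(k)-P[:3,3]);rr=np.hypot(q[0],q[1]);th=np.arctan2(rr,q[2]);return np.array([c["cx"]+c["fx"]*th*q[0]/rr,c["cy"]+c["fy"]*th*q[1]/rr])
```

Run:
```python
from h import *
S,T,W=[r.camera(n) for n in("scene","top","wrist")]
kw=blob(W,lambda h,s,v:v<60,[326,187]);print(kw)
C={"scene":S,"top":T};hd={"scene":[260.57,187.08],"top":[381.93,191.8]};ft={"scene":[267.7,245.3],"top":[373.3,210]}
def res(p):
    o=np.array([p[0],p[1],.225]);d=lampdir(p[2:]);k=o-.125*d;e=[proj(T,k)-[387,237.78],.7*(wproj(W,k)-kw[0])]
    for n in C: e+=[cen(cyl(C[n],o,d,.032,-.04,.055))-hd[n],.5*(proj(C[n],[p[0],p[1],.01])-ft[n])]
    return np.concatenate(e)
a=least_squares(res,[.555,-.205,0,-.27],loss="soft_l1");p=a.x;o=np.array([*p[:2],.225]);k=o-.125*lampdir(p[2:])
print(p,np.round(res(p),1),"knob",k)
rel([*k[:2],.26],[*k[:2],k[2]-.019])
cap=np.array([.6146,.1994,.151]);d=cap-o;d/=np.linalg.norm(d);print("target sw,tilt",np.arctan2(d[1],d[0]),-np.arcsin(d[2]),"knob target",o-.125*d)
```

```text
(array([249.07843137, 255.49019608]), np.int32(51))
[ 0.54379539 -0.2025183  -0.35694823  0.24381131] [-16.7   0.3   7.8 -32.3   1.   -1.    0.4  -1.6   0.2   3.5  -0.4   1.9] knob [ 0.43013831 -0.16013299  0.25517537]
t 4.1 p [ 0.4315 -0.2081  0.3295] phi_y -86.5 F [ 0.9 -0.1  0.8] q [-0.45 -0.09  0.76  1.68  0.06  1.53 -1.2 ]
rel [ 0.4301 -0.1601  0.26  ] [ 0.0016 -0.0479  0.0695]
rel [ 0.4301 -0.1601  0.2362] [ 0.0016 -0.0479  0.0933]
target sw,tilt 1.3964188795966097 0.17937590389722316 knob target [ 0.52245647 -0.32364746  0.24730194]
```

Run:
```python
from h import *
S,T,W=[r.camera(n) for n in("scene","top","wrist")]
C={"scene":S,"top":T};hd={"scene":[260.57,187.08],"top":[381.93,191.8]};ft={"scene":[267.7,245.3],"top":[373.3,210]}
def res(p):
    o=np.array([p[0],p[1],.225]);d=lampdir(p[2:]);k=o-.125*d;e=[proj(T,k)-[387,237.78],.7*(wproj(W,k)-[326.5,187])]
    for n in C: e+=[cen(cyl(C[n],o,d,.032,-.04,.055))-hd[n],.5*(proj(C[n],[p[0],p[1],.01])-ft[n])]
    return np.concatenate(e)
a=least_squares(res,[.555,-.205,0,-.27],loss="soft_l1");p=a.x;o=np.array([*p[:2],.225]);k=o-.125*lampdir(p[2:])
print(p,np.round(res(p),1),"knob",k)
rel([*k[:2],k[2]-.019])
cap=np.array([.6146,.1994,.151]);d=cap-o;d/=np.linalg.norm(d);print("target sw,tilt",np.arctan2(d[1],d[0]),-np.arcsin(d[2]),"knob target",o-.125*d)
```

```text
[ 0.55529734 -0.20490704  0.08713199 -0.30766524] [ 0.5  0.8 -0.2  0.  -0.1  0.4 -0.4 -0.5 -0.2 -0.8 -0.2  0.1] knob [ 0.43661887 -0.21527398  0.18714571]
t 4.25 p [ 0.4313 -0.2088  0.3296] phi_y -86.6 F [ 0.2  0.2 -0.7] q [-0.45 -0.09  0.76  1.68  0.06  1.53 -1.2 ]
rel [ 0.4366 -0.2153  0.1681] [0.0049 0.0068 0.1614]
target sw,tilt 1.425157538076149 0.17915003819367312 knob target [ 0.53744711 -0.32660433  0.24727416]
```

Emit:
{"op": "move_tool", "data": {
  "steps": {"plan":[[0.005,0.007,0.04,0,0.05],[0.005,0.007,0.08,0,0.05],[0.005,0.007,0.11,0,0.05],[0.005,0.007,0.14,0,0.05],[0.005,0.007,0.161,0,0.05],[0.005,0.007,0.161,0,0.05],[0.005,0.007,0.161,0,0.015],[0.005,0.007,0.161,0,0.015],[0.005,0.007,0.161,0,0.015],[0.005,0.007,0.161,0,0.015],[0.005,0.007,0.161,0,0.015]]},
  "clamp_n": 15
}}

```text
time: 5.35
ee_pos: [0.4369, -0.2158, 0.169]
eef_rot: [1.0, 0.029, 0.0, -0.0]
ft_force: [0.1, 0.6, 2.6]
width: 0.0206
grip_force: 15.0
```

Run:
```python
from h import *
c=r.camera("wrist");cv2.imwrite("pics/w2.png",c["img"][:,:,::-1]);rel([.5374,-.3266,.2283]);print(r.read_state()["width"])
```

```text
t 5.4 p [ 0.4369 -0.2158  0.1689] phi_y -86.6 F [0.8 1.1 2.1] q [-0.42  0.06  0.82  1.92 -0.05  1.18 -1.09]
rel [ 0.5374 -0.3266  0.2283] [ 0.0938  0.1165 -0.0593]
0.020505658148663775
```

View pics/w2.png

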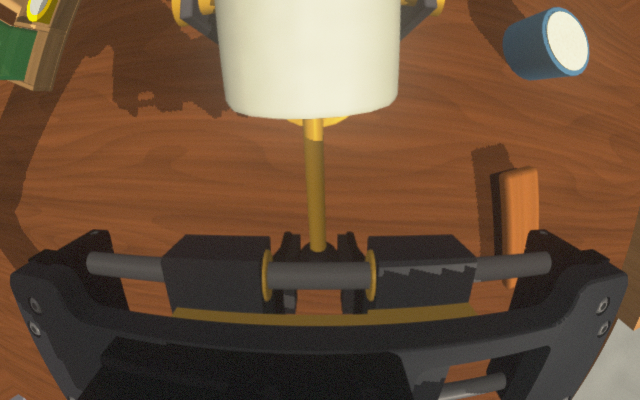

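Run:
```python
from h import *
s=r.read_state();R=Ro.from_quat(s["eef_rot"]).as_matrix()
o=np.array([.5553,-.2049,.225]);k0=o-.125*lampdir([.0871,-.3077])
for i in range(1,13):
    f=i/12;q=[.0871+f*1.338,-.3077+f*.4868];print(np.round(R.T@(o-.125*lampdir(q)-k0),3).tolist(),round(-1.338*f,3))
```

```text
[-0.0, 0.013, -0.005] -0.112
[0.001, 0.027, -0.01] -0.223
[0.004, 0.04, -0.015] -0.335
[0.009, 0.053, -0.02] -0.446
[0.016, 0.065, -0.025] -0.558
[0.023, 0.077, -0.03] -0.669
[0.033, 0.087, -0.035] -0.781
[0.043, 0.096, -0.04] -0.892
[0.055, 0.104, -0.045] -1.004
[0.068, 0.11, -0.05] -1.115
[0.081, 0.114, -0.055] -1.226
[0.094, 0.117, -0.06] -1.338
```

Emit:
{"op": "move_tool", "data": {
  "steps": {"plan":[[0,0.013,-0.005,-0.112,0.01],[0.001,0.027,-0.01,-0.223,0.01],[0.004,0.04,-0.015,-0.335,0.01],[0.009,0.053,-0.02,-0.446,0.01],[0.016,0.065,-0.025,-0.558,0.01],[0.023,0.077,-0.03,-0.669,0.01],[0.033,0.087,-0.035,-0.781,0.01],[0.043,0.096,-0.04,-0.892,0.01],[0.055,0.104,-0.045,-1.004,0.01],[0.068,0.11,-0.05,-1.115,0.01],[0.081,0.114,-0.055,-1.226,0.01],[0.094,0.117,-0.06,-1.338,0.01]]}
}}

```text
time: 6.6
ee_pos: [0.5368, -0.3279, 0.228]
eef_rot: [0.765, 0.644, -0.001, -0.001]
ft_force: [-1.4, 0.9, -2.5]
width: 0.021
grip_force: 15.0
```

Emit:
{"op": "move_tool", "data": {
  "steps": {"plan":[[0,0,0,0,0.01],[0,0,0,0,0.01],[0,0,0,0,0.01]]}
}}

```text
time: 6.9
ee_pos: [0.5369, -0.3277, 0.2286]
eef_rot: [0.767, 0.642, -0.0, 0.0]
ft_force: [1.0, -3.9, 0.2]
width: 0.0206
grip_force: 15.0
```

Run:
```python
from h import *
C={n:r.camera(n) for n in("scene","top")}
a=C["scene"]["img"][150:280,200:440];b=C["top"]["img"][120:300,210:450]
cv2.imwrite("pics/v3.png",np.vstack([cv2.resize(x,None,fx=2.5 if 0 else 2.4,fy=2.4*.8,interpolation=3) if 0 else cv2.resize(x,(576,int(x.shape[0]*1.9)),interpolation=3) for x in(a,b)])[:600,:,::-1]);rel()
print(capfit(C)[:2])
```

```text
t 7.0 p [ 0.5368 -0.3277  0.2286] phi_y -10.1 F [ 1.  -5.  -0.6] q [-0.05  0.39  0.69  1.47 -0.25  1.37  0.48]
(array([0.61736146, 0.19949713]), array([-0.42116245, -1.32716379, -0.61528749, -0.8721586 ]))
```

View pics/v3.png

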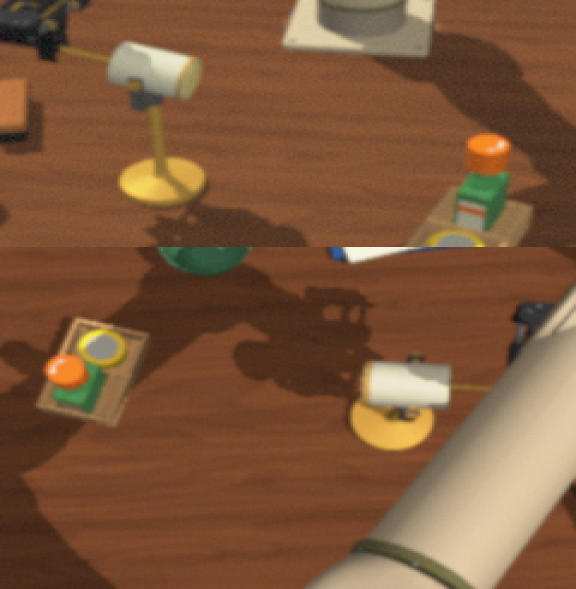

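The lamp (scene crop, top panel) now aims toward the cap, and the bottle is undisturbed. I'll release the knob, rise and verify the angles.

Emit:
{"op": "move_tool", "data": {
  "steps": {"plan":[[0,0,0,0,0.05],[0,0,0,0,0.05],[0,0,0,0,0.05],[0,0,0,0,0.05],[0,0,-0.03,0,0.05],[0,0,-0.07,0,0.05],[0,0,-0.11,0,0.05],[0,0,-0.14,0,0.05],[0,0,-0.14,0,0.05],[0,0,-0.14,0,0.05]]}
}}

```text
time: 8.0
ee_pos: [0.5374, -0.3273, 0.3686]
eef_rot: [0.766, 0.643, 0.0, 0.0]
ft_force: [0.2, -0.3, -0.8]
width: 0.0498
grip_force: 0.0
```

Run:
```python
from h import *
C={n:r.camera(n) for n in("scene","top","wrist")};rel()
W=C["wrist"];o=np.array([.5553,-.2049,.225])
print("pred knob wrist",wproj(W,[.5374,-.3266,.247]),"scene",proj(C["scene"],[.5374,-.3266,.247]),"top",proj(C["top"],[.5374,-.3266,.247]))
w=cv2.resize(W["img"][60:290,170:470],(600,460),interpolation=3)
s=cv2.resize(C["scene"]["img"][150:215,200:300],(200,130),interpolation=3)
w[:130,400:]=s
cv2.imwrite("pics/v4.png",w[:,:,::-1])
for n in("scene","top","wrist"): print(n,[(q["p"],np.array(q["position"])*[640,400]) for q in r.recognise(n,"lamp_knob")])
np.save("C.npy",C,allow_pickle=True)
```

```text
t 8.15 p [ 0.5371 -0.3268  0.3671] phi_y -10.0 F [ 0.5 -0.4  0. ] q [-0.03  0.36  0.72  1.22 -0.24  1.65  0.47]
pred knob wrist [319.71745324 198.10975603] scene [221.31803736 173.69446348] top [429.27551607 195.62354247]
scene [(0.69, array([264.192, 181.2  ]))]
top [(0.61, array([378.624, 188.92 ]))]
wrist [(0.78, array([318.208,  67.6  ]))]
```

View pics/v4.png

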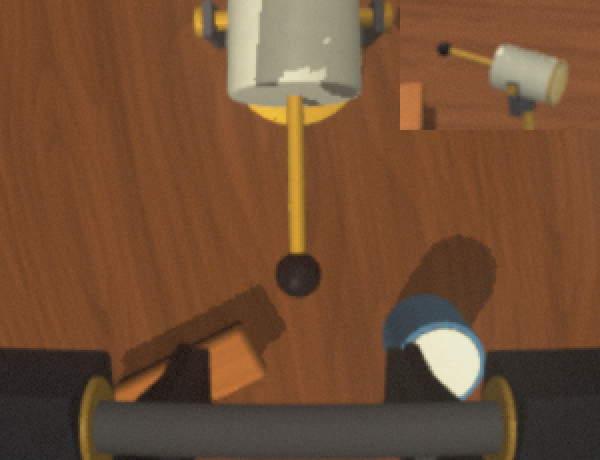

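The wrist knob is at (319,197) and the scene knob at (222,174). Both match the prediction within about 1 px. Next I'll check the pivot and refit the aim with the new head views.

Run:
```python
from h import *
C=np.load("C.npy",allow_pickle=True).item();S,T,W=C["scene"],C["top"],C["wrist"]
print("pivot wrist pred",wproj(W,[.5553,-.2049,.225]),"seen 317.7 68.8")
hd={}
for n in("scene","top"):
    b=cv2.cvtColor(C[n]["img"],cv2.COLOR_RGB2HSV);q=r.regions_of(n,"lamp_head")[0]["pixels"]
    b=((b[...,1]<135)&(b[...,2]>90)).astype(np.uint8);N,l,st,ce=cv2.connectedComponentsWithStats(b)
    i=min([i for i in range(1,N) if st[i,4]>150],key=lambda i:np.linalg.norm(ce[i]-[[262,185],[380,186]][n=="top"]))
    ct=np.argwhere(l==i)[:,::-1].astype(np.float32);hd[n]=cen(ct);print(n,st[i],hd[n],ce[i])
cap=np.array([.616,.1995,.151])
def res(p):
    o=np.array([p[0],p[1],.225]);d=lampdir(p[2:]);k=o-.125*d
    e=[proj(S,k)-[222,174],.7*(wproj(W,k)-[319,197]),.5*(wproj(W,o)-[317.7,68.8])]
    for n,f in(("scene",[267.7,245.3]),("top",[373.3,210])): e+=[cen(cyl(C[n],o,d,.032,-.04,.055))-hd[n],.5*(proj(C[n],[p[0],p[1],.01])-f)]
    return np.concatenate(e)
a=least_squares(res,[.555,-.205,1.4,.18],loss="soft_l1");p=a.x;print(p,np.round(res(p),1))
o=np.array([*p[:2],.225]);d=lampdir(p[2:]);v=cap-o;print("err deg",np.degrees(np.arccos(d@v/np.linalg.norm(v))),"want",np.arctan2(v[1],v[0]),np.arctan2(-v[2],np.hypot(v[0],v[1])),"hit",o+d*np.linalg.norm(v))
```

```text
pivot wrist pred [316.19537577  69.1874166 ] seen 317.7 68.8
scene [244 171  41  32 920] [263.42372294 187.03445887] [263.6826087 186.3423913]
top [360 180  39  29 913] [379.48494453 193.04366966] [379.75355969 192.42387733]
[ 0.55638755 -0.20441415  1.41149407  0.16921287] [-0.4 -0.1  0.   0.3 -0.2 -0.1  0.2  0.2 -0.4 -0.4 -0.7 -0.2 -0.3 -0. ]
err deg 0.9237749198309475 want 1.4242671836229308 0.179297598609745 hit [0.62126932 0.19942194 0.15512118]
```

Emit:
{"op": "move_tool", "data": {
  "steps": {"plan":[[0.05,0,0,0,0.07],[0.1,0,0,0,0.07],[0.15,0,0,0,0.07],[0.2,0,0,0,0.07],[0.25,0,0,0,0.07],[0.3,-0.005,0.01,0,0.07],[0.35,-0.01,0.02,0,0.07],[0.4,-0.014,0.03,0,0.07],[0.45,-0.014,0.05,0,0.07],[0.5,-0.014,0.067,0,0.07],[0.533,-0.014,0.067,0,0.07],[0.533,-0.014,0.067,0,0.07]]}
}}

```text
time: 9.6
ee_pos: [0.6142, 0.2082, 0.2988]
eef_rot: [0.763, 0.647, -0.001, -0.002]
ft_force: [-0.2, 0.6, 0.1]
width: 0.0702
grip_force: 0.0
```

Emit:
{"op": "move_tool", "data": {
  "steps": {"plan":[[0,0,0,0,0.07],[0,0,0,0,0.07]]}
}}

```text
time: 9.8
ee_pos: [0.6161, 0.1986, 0.3019]
eef_rot: [0.766, 0.642, 0.0, 0.0]
ft_force: [-0.3, -0.8, 0.7]
width: 0.0702
grip_force: 0.0
```

Run:
```python
from h import *
W=r.camera("wrist");rel([.616,.1995,.26]);np.save("W.npy",W,allow_pickle=True)
q=[(i["p"],np.array(i["position"])*[640,400]) for i in r.recognise("wrist","cap")];print(q)
print("pred top",wproj(W,[.616,.1995,.170]),"mid",wproj(W,[.616,.1995,.151]))
print(blob(W,lambda h,s,v:(h>=4)&(h<=14)&(s>205)&(v>120),wproj(W,[.616,.1995,.16])))
cv2.imwrite("pics/v5.png",W["img"][:,:,::-1])
```

```text
t 9.85 p [0.6161 0.1983 0.3021] phi_y -10.1 F [-0.5  0.2  0.2] q [-0.71  0.37  0.46  1.29 -0.16  1.52 -0.45]
rel [0.616  0.1995 0.26  ] [ 0.0011 -0.0004  0.0421]
[(0.86, array([314.88, 188.4 ]))]
pred top [318.86950292 194.39163385] mid [318.83629119 190.04262226]
(array([318.64666667, 169.65333333]), np.int32(150))
```

View pics/v5.png

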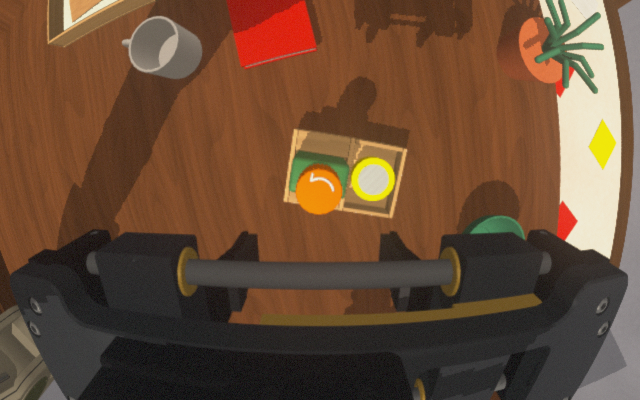

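Run:
```python
from h import *
W=np.load("W.npy",allow_pickle=True).item()
h=cv2.cvtColor(W["img"],cv2.COLOR_RGB2HSV).astype(int);m=((h[...,0]>=6)&(h[...,0]<=14)&(h[...,1]>200)&(h[...,2]>140)).astype(np.uint8)
m[:160]=0;m[225:]=0;m[:,:285]=0;m[:,350:]=0
m=cv2.morphologyEx(m,cv2.MORPH_OPEN,np.ones((3,3)));pts=np.argwhere(m)[:,::-1].astype(np.float32)
print(pts.min(0),pts.max(0),cen(pts))
t=np.linspace(0,6.28,40)
def sil(p): return np.array([wproj(W,[p[0]+.023*np.cos(k),p[1]+.023*np.sin(k),z]) for z in(.1315,.17) for k in t],np.float32)
a=least_squares(lambda p:cen(sil(p))-cen(pts),[.616,.2]);s=sil(a.x);print(a.x,s.min(0),s.max(0))
rel([*a.x,.144])
```

```text
[314. 165.] [329. 170.] [321.28947368 167.62280702]
[0.62273487 0.22373704] [297.419  142.2493] [345.33582 192.34587]
t 9.9 p [0.6161 0.1984 0.3022] phi_y -10.1 F [ 0.8 -0.5 -0.2] q [-0.71  0.37  0.46  1.29 -0.16  1.52 -0.45]
rel [0.6227 0.2237 0.144 ] [0.0261 0.0019 0.1582]
```

Run:
```python
from h import *
W=np.load("W.npy",allow_pickle=True).item()
h=cv2.cvtColor(W["img"],cv2.COLOR_RGB2HSV).astype(int);print(h[200,315],h[195,330],h[208,320],h[225,300])
m=((h[...,0]>=6)&(h[...,0]<=18)&(h[...,1]>225)&(h[...,2]>170)).astype(np.uint8)
m[:155]=0;m[225:]=0;m[:,:285]=0;m[:,350:]=0
m=cv2.morphologyEx(m,cv2.MORPH_OPEN,np.ones((3,3)));pts=np.argwhere(m)[:,::-1].astype(np.float32)
print(pts.min(0),pts.max(0),cen(pts))
t=np.linspace(0,6.28,40)
def sil(p): return np.array([wproj(W,[p[0]+.023*np.cos(k),p[1]+.023*np.sin(k),z]) for z in(.1315,.17) for k in t],np.float32)
a=least_squares(lambda p:cen(sil(p))-cen(pts),[.616,.2]);s=sil(a.x);print(a.x,s.min(0),s.max(0))
rel([*a.x,.144])
```

```text
[ 17 244 241] [ 17 244 241] [ 17 244 240] [ 12 160 123]
[296. 168.] [341. 213.] [318.49260982 190.80361757]
[0.61576842 0.20027606] [294.9638 164.6695] [342.0547  216.15857]
t 9.9 p [0.6161 0.1984 0.3022] phi_y -10.1 F [ 0.8 -0.5 -0.2] q [-0.71  0.37  0.46  1.29 -0.16  1.52 -0.45]
rel [0.6158 0.2003 0.144 ] [ 0.0018 -0.0008  0.1582]
```

The cap's top disc is centred at about (319,191), and the cap axis fits (0.616, 0.2005), consistent with the other views. I'll descend and grip.

Emit:
{"op": "move_tool", "data": {
  "steps": {"plan":[[0.002,-0.001,0.04,0,0.07],[0.002,-0.001,0.08,0,0.07],[0.002,-0.001,0.11,0,0.07],[0.002,-0.001,0.135,0,0.07],[0.002,-0.001,0.15,0,0.07],[0.002,-0.001,0.158,0,0.07],[0.002,-0.001,0.158,0,0.07],[0.002,-0.001,0.158,0,0.07]]}
}}

```text
time: 10.7
ee_pos: [0.6159, 0.2023, 0.1449]
eef_rot: [0.766, 0.643, 0.001, 0.0]
ft_force: [0.5, -0.2, 0.1]
width: 0.0703
grip_force: 0.0
```

Emit:
{"op": "move_tool", "data": {
  "steps": {"plan":[[0,0,0,0,0.04],[0,0,0,0,0.04],[0,0,0,0,0.04],[0,0,0,0,0.04],[0,0,0,0,0.04],[0,0,0,0,0.04]]},
  "clamp_n": 40
}}

```text
time: 11.3
ee_pos: [0.6155, 0.2023, 0.1439]
eef_rot: [0.766, 0.643, 0.0, 0.0]
ft_force: [2.6, -0.4, 1.7]
width: 0.0448
grip_force: 40.0
```

Emit:
{"op": "move_tool", "data": {
  "steps": {"plan":[[0,0,0.002,0,0.04],[0,0,0.004,0,0.04],[0,0,0.005,0,0.04],[0,0,0.005,0,0.04],[0,0,0.005,0,0.04]]}
}}

```text
time: 11.8
ee_pos: [0.6164, 0.2022, 0.1399]
eef_rot: [0.766, 0.643, 0.001, 0.001]
ft_force: [2.6, -0.7, 8.5]
width: 0.0446
grip_force: 40.0
```

Emit:
{"op": "move_tool", "data": {
  "steps": {"plan":[[0,0,0.0005,0,0.04],[0,0,0.0005,-0.13,0.04],[0,0,0.0005,-0.26,0.04],[0,0,0.0005,-0.39,0.04],[0,0,0.0005,-0.52,0.04],[0,0,0.0005,-0.65,0.04],[0,0,0.0005,-0.78,0.04],[0,0,0.0005,-0.91,0.04],[0,0,0.0005,-1.04,0.04],[0,0,0.0005,-1.17,0.04],[0,0,0.0005,-1.3,0.04],[0,0,0.0005,-1.43,0.04]]}
}}

```text
time: 13.0
ee_pos: [0.6157, 0.2025, 0.1392]
eef_rot: [0.154, 0.988, 0.001, 0.001]
ft_force: [-1.2, -0.5, 7.0]
width: 0.0447
grip_force: 40.0
```

Emit:
{"op": "move_tool", "data": {
  "steps": {"plan":[[0,0,0,0,0.04],[0,0,0,0,0.04]]}
}}

```text
time: 13.2
ee_pos: [0.6158, 0.2024, 0.1393]
eef_rot: [0.157, 0.988, 0.001, 0.001]
ft_force: [0.1, -0.8, 8.2]
width: 0.0449
grip_force: 40.0
```

Run:
```python
from h import *
rel();print(np.round(r.read_state()["torque"],2))
W=r.camera("wrist");cv2.imwrite("pics/v6.png",W["img"][100:330,120:520,::-1])
```

```text
t 13.2 p [0.6158 0.2024 0.1393] phi_y 72.0 F [ 0.1 -0.8  8.2] q [-0.52  0.43  0.18  1.51 -0.08  1.2   0.92]
[-0.17  0.08  0.03]
```

View pics/v6.png

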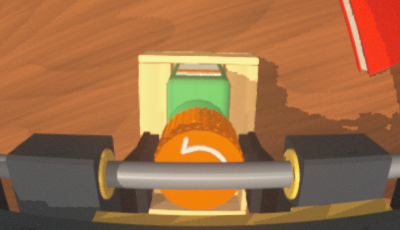

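The arrow on the cap has turned with the gripper, and the bottle and caddy are square and in place. Next is a gentle lift test.

Emit:
{"op": "move_tool", "data": {
  "steps": {"plan":[[0,0,-0.004,0,0.04],[0,0,-0.008,0,0.04],[0,0,-0.012,0,0.04],[0,0,-0.016,0,0.04],[0,0,-0.016,0,0.04],[0,0,-0.016,0,0.04]]}
}}

```text
time: 13.85
ee_pos: [0.6149, 0.2023, 0.1537]
eef_rot: [0.157, 0.988, -0.0, -0.0]
ft_force: [0.3, 1.0, -0.9]
width: 0.0449
grip_force: 40.0
```

Emit:
{"op": "move_tool", "data": {
  "steps": {"plan":[[0,0,-0.01,0,0.04],[0,0,-0.02,0,0.04],[0,0,-0.03,0,0.04],[0,0,-0.042,0,0.04],[0,0,-0.055,0,0.04],[0,0,-0.068,0,0.04],[0,0,-0.079,0,0.04],[0,0,-0.086,0,0.04],[0,0,-0.086,0,0.04],[0,0,-0.086,0,0.04],[0,0,-0.086,0,0.04]]}
}}

```text
time: 14.95
ee_pos: [0.6149, 0.2022, 0.2393]
eef_rot: [0.157, 0.988, -0.0, -0.001]
ft_force: [-0.4, -0.3, 0.7]
width: 0.0449
grip_force: 40.0
```

Run:
```python
from h import *
S=r.camera("scene");rel();cv2.imwrite("pics/v7.png",cv2.resize(S["img"][130:330,200:460],(780,600),interpolation=3)[:,:,::-1])
```

```text
t 15.0 p [0.6149 0.2022 0.2393] phi_y 72.0 F [-0.9  0.4 -0.4] q [-0.53  0.37  0.19  1.38 -0.07  1.39  0.92]
```

View pics/v7.png

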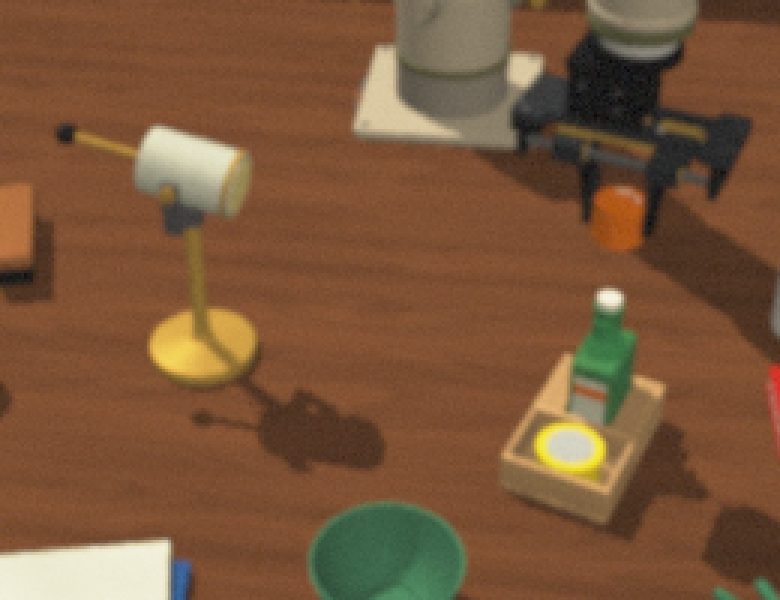

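The cap (620,218) hangs in the gripper above the open bottle (mouth at 608,300). The bottle is standing in the caddy and the lamp is unchanged, so I'm handing in.

```bash
python3 -c "
from bench import r
print(r.close_job())"
```

```text
the job is handed in; nothing more can be done
None
```

I handed the job in at about 15 s: the lamp points at where the cap sat on the bottle (about 1° off by my fit), and the cap is off and held about 8 cm above the bottle, which still stands in its caddy; the verdict was not shown.

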